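Open the sample concentrator with its two-button lid release

TASK

The clear lid of the sample concentrator is locked: press its two green release buttons down together, one fingertip on each, and keep both held fully down while the lid rises by itself, until it stands fully open; only then let go and move clear. Do not touch the lid, do not press the blue buttons, and do not move or pick up the vial or any of the other loose things.

Things in the scene. Friction and masses are not known exactly. Their poses are not given: they have to be found in the camera images.
- release_left (a joint): Left green lid-release push button, a round cap 26 mm across in a black collar 42 mm across; the value is how far it is pressed, in metres: 0 up, 0.006 fully down. A spring resists with about 1.2 N at first and 4 N at the bottom.
- release_right (a joint): Right green lid-release push button, a round cap 26 mm across in a black collar 42 mm across; the value is how far it is pressed, in metres: 0 up, 0.006 fully down. A spring resists with about 1.2 N at first and 4 N at the bottom.
- release_left_top (a point): centre of the top face of the left green cap (moves down with it); unpressed, 32 mm above the machine's deck, 10 mm above its collar. z is up, x runs from the machine's front to its back, y along the pair, towards its left button. 'Left' is as seen from the robot.
- release_right_top (a point): centre of the top face of the right green cap (moves down with it); unpressed, 32 mm above the machine's deck, 10 mm above its collar. z is up, x runs from the machine's front to its back, y along the pair, towards its left button. 'Left' is as seen from the robot.
- release_block: bright aluminium plinth of the green release pair, 46 x 108 x 10 mm, on the machine's front deck, on its left or its right half; origin at the centre of its underside, y along the pair. Its two caps are 30 mm either side of its middle, 60 mm apart centre to centre.
- spin_block: dark plinth of the blue rotor-start pair (not to be pressed), 46 x 108 x 10 mm, on the machine's front deck, on its left or its right half; origin at the centre of its underside, y along the pair. Its two caps are 30 mm either side of its middle, 60 mm apart centre to centre.
- spin_left (a joint): Left blue rotor-start push button, a round cap 26 mm across in a black collar 42 mm across; the value is how far it is pressed, in metres: 0 up, 0.006 fully down. A spring resists with about 1.2 N at first and 4 N at the bottom.
- spin_right (a joint): Right blue rotor-start push button, a round cap 26 mm across in a black collar 42 mm across; the value is how far it is pressed, in metres: 0 up, 0.006 fully down. A spring resists with about 1.2 N at first and 4 N at the bottom.
- spin_left_top (a point): centre of the top face of the left blue cap (moves down with it); unpressed, 32 mm above the machine's deck, 10 mm above its collar. z is up, x runs from the machine's front to its back, y along the pair, towards its left button. 'Left' is as seen from the robot.
- spin_right_top (a point): centre of the top face of the right blue cap (moves down with it); unpressed, 32 mm above the machine's deck, 10 mm above its collar. z is up, x runs from the machine's front to its back, y along the pair, towards its left button. 'Left' is as seen from the robot.
- concentrator: beige sample concentrator, 400 deep (x) x 360 wide (y) x 160 mm high, fixed; origin at the centre of its underside, z up, x from its front (facing the robot) to its back. The plinths stand on its flat front deck, 160 mm above the table, about 160 mm before its centre and 90 mm left and right of its middle, a flush display between them. Behind: the rotor well under the clear lid.
- lid: clear flat lid, 240 x 270 x 12 mm, hinged at the machine's back. Origin: middle of its front edge, at half thickness, 90 mm behind the buttons' line, rising with it. Tilt of its z axis from vertical: 0 shut, 1.25 rad fully open. Locked inside; free once both green buttons are some 4 mm down; a damped spring then raises it by itself in about 4 s, up and backwards away from the buttons, and it stays open.
- vial: small loose amber vial with a white cap, 22 mm across, 40 mm tall, standing on the deck between the two button pairs, near the front edge; origin at the centre of its underside
- plate: loose white well plate, 86 x 128 x 14 mm, lying on the table to the left, near the robot; origin at the centre of its underside
- reagent: loose amber bottle with a blue cap, 66 mm across, 150 mm tall, on the table to the left; origin at the centre of its underside
- tuberack: loose orange tube rack, 150 x 60 mm, 72 mm tall with its tubes, on the table to the right; origin at the centre of its underside
- beaker: loose glass beaker, 70 mm across, 90 mm tall, on the table to the right; origin at the centre of its underside
- timer: loose white bench timer, 65 x 65 x 18 mm, on the table to the right, near the robot; origin at the centre of its underside

How it is judged (in metres and radians):
On the way, in this order (a step that is already met when the one before it is completed fails the run):
1. both green buttons are down together, the lid still shut or just lifting (value of joint each of release_left, release_right above 0.0035 m and angle between lid's own z axis and vertical below 0.15 rad), for 0.1 s.
2. both green buttons are still down when the lid has come fully open (value of joint each of release_left, release_right above 0.0035 m and angle between lid's own z axis and vertical above 1.1 rad), for 0.1 s.
At the end, for the whole second after the job is handed in: The lid stands fully open (beyond 1.1 rad) and at rest, all four buttons are up again (within 1.5 mm), and every loose thing is within 20 mm of where it stood (angle between lid's own z axis and vertical above 1.1 rad and angular speed of lid below 0.05 rad/s and value of joint each of release_left, release_right, spin_left, spin_right below 0.0015 m and distance of each of vial, plate, reagent, tuberack, beaker, timer from where it was at the start of the episode below 0.02 m); the robot touches nothing.
It fails at once if a green button let go while the lid is still on its way up (angle between lid's own z axis and vertical between 0.15 and 1.05 rad and value of joint any of release_left, release_right below 0.002 m).
It fails at once if a blue button pressed (value of joint any of spin_left, spin_right above 0.003 m).
It fails at once if the lid touched by the robot (contact force between any of the fingers, the arm and lid above 1 N).
It fails at once if a loose thing moved or lifted (distance of any of vial, plate, reagent, tuberack, beaker, timer from where it was at the start of the episode above 0.02 m).
It also fails if it takes over 38 s, if anything falls off the work surface, if the arm or the gripper's body presses on something with over 40 N, if the wrist force passes 120 N, or if a joint passes its speed limit or range.

ROBOT

A 6-joint arm with a two-finger parallel gripper is mounted at the origin on the work surface. World frame = base frame: x ahead of the robot, y to its left, z up, the work surface at z = 0. Lengths are in mm, angles in rad, forces in N, time in s.
With the tool pointing down it reaches from about 425 to 950 mm from the base axis. Payload 14.7 kg.
Tool frame: the origin (TCP) lies midway between the tips of the shut fingers; the grasp point (between the pads) lies behind it (robot.grip_point_offset is the z of the grasp point in the tool frame, in mm); z points along the fingers, y is the direction in which the jaws open and shut (so a half turn about z gives the same grasp; the last joint's range is limited). The gripper opens to 85 mm and grips with 20 to 120 N. Pads are 22 mm wide; open, the fingers measure 114 mm over their backs; the gripper's body (76 mm by 85 mm) begins 54 mm behind the grasp point. The pads swing forward as they close: fully open they stand 13 mm farther back than shut.
Start: joints at [-1.212, 0.48, 1.596, -0, 1.065, -0.047], TCP at [256.605, -597.199, 231.297] pointing down, gripper open.
Joint ranges: [-2.75, 2.75], [-0.82, 2.05], [0.23, 2.67], [-1.56, 4.7], [0.09, 2.69], [-2.92, 2.92]. Speed limits (rad/s): [1.89, 1.89, 2.39, 3.01, 3.01, 3.01].

INTERFACE

Orientations are given as [roll, pitch, yaw] about the fixed x, y, z axes, in that order (R = Rz(yaw) Ry(pitch) Rx(roll)).
In Python, from rig import robot gives the robot as it stands.
- The arm moves only by the shell command python3 -m inch 'ROWS' [OPENING] [FORCE]. ROWS is JSON, a list of rows, each an object with "travel": the shift along the tool's x, y, z in m, a list of three; "turn": the turn about the tool's z in degrees. In form: [{"travel": [dx, dy, dz], "turn": turn}, ...]. A call has exactly 8 rows; each row is the pose to reach, as a shift and turn from the pose commanded when the call began, along the tool's axes at that moment; what a row does not reach only later rows make up. A row lasts 1/12 s, in which the tool goes at most 41.7 mm and 7.16 degrees, less where a joint would pass 70% of its speed; a pose out of reach is approached as far as the arm can. A call with a gripper value outside its range is refused whole. OPENING is the closure, from -1 (fully open) to 1 (shut), set as the call begins (- or left out, the last holds). The fingers move at their own pace and stop on an object; FORCE is the grip in N (left out, the last holds). Time passes only in rows, so rows that repeat a pose let the fingers close, or fill a call up. It gives the time, the measured TCP pose, the force and the opening at its end, in the units of the state.
- robot.sense(): the state, without advancing time (a new reading comes with each control period).
- robot.camera(name): name is "scene" or "top" or "wrist"; returns (picture, depth): 384x512x3 uint8, red, green, blue; 384x512 float32, mm along the optical axis (not along the pixel's ray), 0 where there is no reading.
- robot.camera_info(name): a dict with "vertical_fov" (degrees; the focal length in pixels is half the picture's height over the tangent of half this angle, whatever the lens; pixels are square), "cx", "cy" (the principal point, pixels), "extrinsics" (4x4, takes a point from camera to world coordinates). Camera axes: x right, y down, z forward; pixel columns grow to the right and rows downward; lengths in mm; the calibration is good to about 2 mm. The wrist camera is an equidistant fisheye: a pixel r from the principal point sees the ray r / f radians off the axis. A picture is of the moment at which its call begins: read the wrist's pose just before it. camera_info takes no time and is no camera call; for the wrist camera it gives the pose at the moment of the call.
- robot.job_done(): hands the job in, once; it reports no verdict.
The state is a dict: "t": time; "joint_pos": joint angles; "qd": joint speeds; "joint_efforts": joint torques, N m; "eef_pos": TCP position; "orientation": TCP orientation; "force": force on the tool from outside, world axes, zero at the start; "moment": the same for the moment, N m; "gripper_width": opening from 0.0 (shut) to 1.0 (fully open).
Only numpy, scipy, OpenCV 4.12 (cv2) and the standard library are available. Lean on these libraries where they do the work, as an engineer would, in place of code of your own. Each camera call takes 0.05 s, during which the arm holds its last target.

## Working session

There is one attempt and no reset: what is moved stays moved. The work goes in short steps, Python scripts to look and compute and a shell command to move; the robot and the scene stay as the last step left them, time stands still between calls to the robot, and variables do not carry over. Pictures are saved under pics/ and viewed, and the job is handed in when it is done.

```bash
mkdir -p pics; ls; cat > h.py <<'E'
import numpy as np, cv2
from rig import robot
def shot(n,f):
    i=robot.camera_info(n); p,d=robot.camera(n)
    cv2.imwrite('pics/%s.png'%f,p[:,:,::-1]); np.savez('pics/%s.npz'%f,p=p,d=d,E=np.array(i['extrinsics']),k=[i['vertical_fov'],i['cx'],i['cy']])
    return p,d,i
E
python3 - <<'E'
from h import *
s=robot.sense();print(s)
for n in('scene','top'):
    p,d,i=shot(n,n+'0');print(n,i)
E
```

```text
pics
{'t': 0.0, 'joint_pos': array([-1.21161998e+00,  4.80866343e-01,  1.59685334e+00,  1.92496787e-05,
        1.06511265e+00, -4.66013004e-02]), 'qd': array([ 0.00121851,  0.00049598, -0.00071047,  0.00011844,  0.0003534 ,
       -0.00123728]), 'joint_efforts': array([ 3.24212342e-04, -9.50667715e+01, -4.30187309e+01, -9.34484524e-05,
        1.22345123e-02, -6.59436751e-05]), 'eef_pos': array([ 256.45716244, -596.82380972,  230.65765714]), 'orientation': array([-3.14035510e+00, -7.45605412e-05,  4.05768266e-01]), 'force': array([ 0.05436582, -0.08318997, -0.85044629]), 'moment': array([-0.02191464,  0.00522518, -0.06914598]), 'gripper_width': 1.0033626334966121}
scene {'vertical_fov': 57.91102961745515, 'cx': 256.72927706809077, 'cy': 187.03842830420697, 'extrinsics': array([[ 5.70760187e-01,  6.54930874e-01, -4.95276044e-01,
         1.15480871e+03],
       [ 8.21096316e-01, -4.50971450e-01,  3.49893687e-01,
        -4.44739182e+02],
       [ 5.80082252e-03, -6.06374721e-01, -7.95157876e-01,
         1.12181936e+03],
       [ 0.00000000e+00,  0.00000000e+00,  0.00000000e+00,
         1.00000000e+00]])}
top {'vertical_fov': 42.944221881951776, 'cx': 255.21540787072223, 'cy': 196.96057789585265, 'extrinsics': array([[ 1.69468585e-03, -9.93232857e-01,  1.16127597e-01,
         3.66428870e+02],
       [-9.99998457e-01, -1.73686610e-03, -2.62032785e-04,
        -1.16260220e+01],
       [ 4.61957658e-04, -1.16126974e-01, -9.93234269e-01,
         1.59733829e+03],
       [ 0.00000000e+00,  0.00000000e+00,  0.00000000e+00,
         1.00000000e+00]])}
```

View pics/scene0.png

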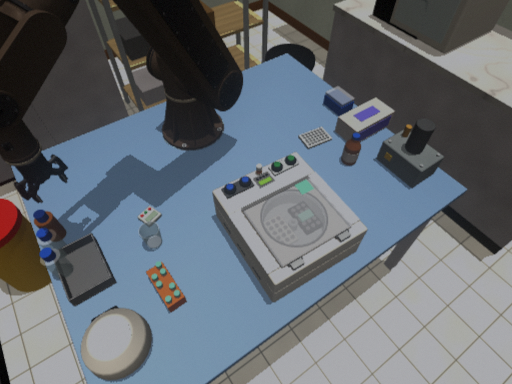

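View pics/top0.png

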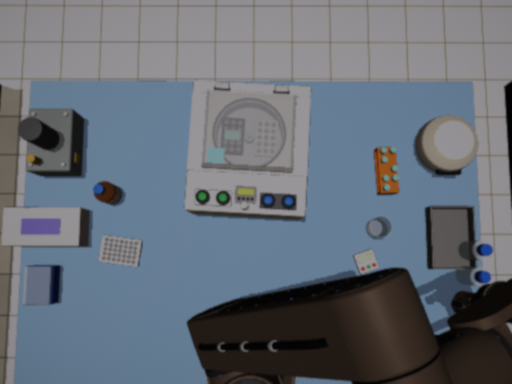

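The scene view shows the machine with the green pair on its left half: top-view pixels (202,197) and (223,198). The blue pair is on the right at (268,201) and (288,202), with the vial at about (244,206). Next I'll measure them.

```bash
cat >> h.py <<'E'
def ray(E,k,u,v,z,H=384):
    f=H/2/np.tan(np.radians(k[0])/2)
    r=E[:3,:3]@np.array([(u-k[1])/f,(v-k[2])/f,1]); return E[:3,3]+r*(z-E[2,3])/r[2]
E
python3 - <<'E'
from h import *
for n in('scene0','top0'):
    a=np.load('pics/%s.npz'%n);hsv=cv2.cvtColor(a['p'],cv2.COLOR_RGB2HSV)
    for c,lo,hi in(('g',(50,100,40),(80,255,255)),('b',(105,160,60),(125,255,255))):
        m=cv2.inRange(hsv,lo,hi);N,L,S,C=cv2.connectedComponentsWithStats(m)
        for j in range(1,N):
            if 20<S[j,4]<600: 
                x=ray(a['E'],a['k'],*C[j],192)
                print(n,c,S[j],C[j].round(1),x.round(1), 'depth',a['d'][int(C[j][1]),int(C[j][0])])
E
python3 -c "
import cv2
a=cv2.imread('pics/top0.png')[70:230,180:320];cv2.imwrite('pics/tc.png',cv2.resize(a,None,fx=4,fy=4,interpolation=2)[:600])
a=cv2.imread('pics/scene0.png')[140:300,200:370];cv2.imwrite('pics/sc.png',cv2.resize(a,None,fx=3.7,fy=3.7,interpolation=2)[:600])"
```

```text
scene0 g [287 156   7   5  29] [290.4 157.8] [535.7 139.8 192. ] depth 1254.8102
scene0 g [274 162   7   5  28] [276.7 164.1] [531.7  81.4 192. ] depth 1232.0287
scene0 b [334 102  20   8  29] [344.5 104.9] [431.2 505.3 192. ] depth 1631.86
scene0 b [353 133   7   6  32] [356.1 135.2] [586.4 418.1 192. ] depth 1384.1215
scene0 b [242 177   7   5  29] [245. 179.] [524.4 -49.1 192. ] depth 1191.6318
scene0 b [226 184   8   6  35] [229.4 186.3] [ 521.  -109.8  192. ] depth 1169.8401
scene0 b [ 34 210  11   9  67] [ 38.7 213.6] [ 270.8 -665.3  192. ] depth 1169.2465
scene0 b [ 36 228  12  10  83] [ 41.9 232.5] [ 346.9 -675.1  192. ] depth 1119.8308
scene0 b [ 40 248  12  11  95] [ 45.5 252.6] [ 422.6 -684.1  192. ] depth 1075.806
top0 g [197 192  10   9  72] [201.8 195.9] [533.6 142.8 192. ] depth 1409.1353
top0 g [218 193  10   9  74] [222.5 197. ] [530.5  82.8 192. ] depth 1415.5917
top0 b [ 94 185  10   9  72] [ 98.4 188.8] [553.7 443.5 192. ] depth 1461.0903
top0 b [264 195   9   9  64] [267.9 199.4] [523.8 -48.7 192. ] depth 1418.8557
top0 b [284 197   9   9  65] [288.3 200.7] [ 520.  -107.9  192. ] depth 1417.1018
top0 b [480 245  12  10 102] [485.3 249.5] [ 380.4 -671.1  192. ] depth 1454.0857
top0 b [479 272  11  11  98] [483.8 276.7] [ 303.6 -662.7  192. ] depth 1439.4532
```

View pics/tc.png

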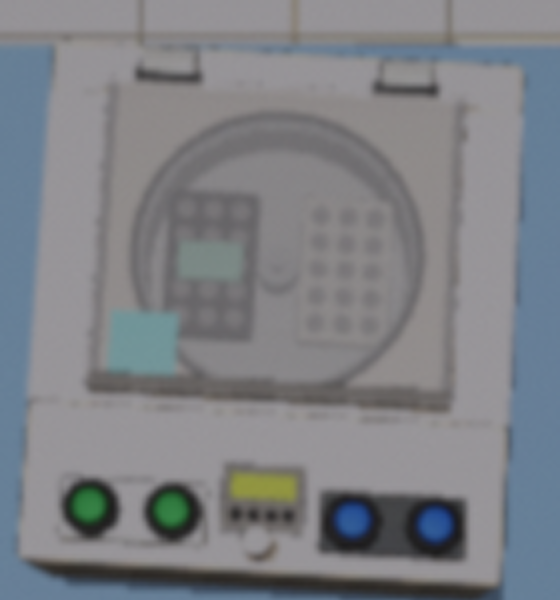

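View pics/sc.png

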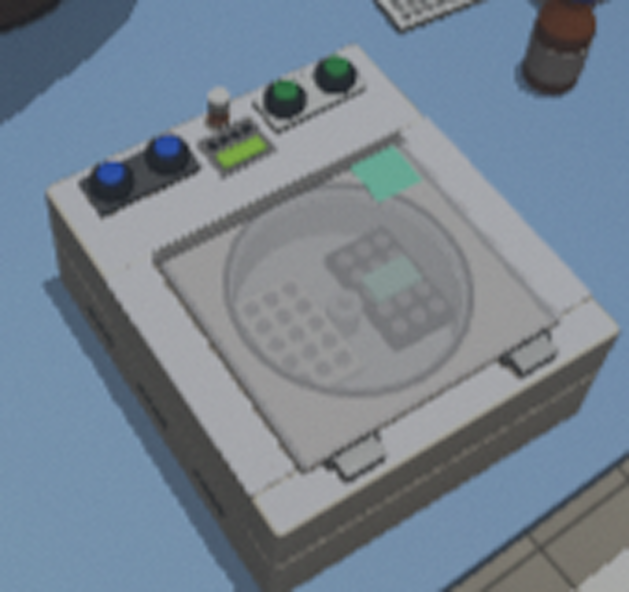

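```bash
python3 -m inch '[{"travel":[0.01,-0.01,-0.035],"turn":0},{"travel":[0.03,-0.025,-0.07],"turn":3},{"travel":[0.06,-0.045,-0.08],"turn":6},{"travel":[0.09,-0.065,-0.08],"turn":9},{"travel":[0.12,-0.09,-0.08],"turn":12},{"travel":[0.15,-0.11,-0.08],"turn":15},{"travel":[0.18,-0.135,-0.08],"turn":18},{"travel":[0.21,-0.155,-0.08],"turn":21}]' -0.07 20
python3 -c "
from h import *
s=robot.sense();print(s['t'],s['eef_pos'],s['orientation'],s['gripper_width'],s['joint_pos'])"
```

```text
t: 0.77
eef_pos: [388.5, -369.7, 311.1]
orientation: [-3.141, 0.0, 0.036]
force: [1.5, -0.3, 0.5]
gripper_width: 0.537
0.7667 [ 388.49247153 -369.67571156  311.13746966] [-3.14098551e+00  3.97571317e-04  3.64772004e-02] 0.5374993686617057 [-8.17184934e-01  2.44049506e-01  1.75406341e+00  1.09169450e-04
  1.14419863e+00  7.17089106e-01]
```

```bash
python3 -m inch '[{"travel":[0.012,-0.036,0],"turn":1},{"travel":[0.025,-0.072,0],"turn":2},{"travel":[0.037,-0.108,0],"turn":3},{"travel":[0.049,-0.144,0],"turn":4},{"travel":[0.061,-0.18,0],"turn":5},{"travel":[0.074,-0.216,0],"turn":5.3},{"travel":[0.086,-0.252,0],"turn":5.3},{"travel":[0.098,-0.288,0],"turn":5.3}]'
python3 -c "
from h import *
s=robot.sense();print(s['t'],s['eef_pos'],s['orientation'],s['gripper_width'],s['joint_pos'])"
```

```text
t: 1.43
eef_pos: [475.0, -78.4, 311.3]
orientation: [-3.142, 0.0, -0.053]
force: [1.8, -0.1, -0.4]
gripper_width: 0.537
1.4333 [474.95648365 -78.37876984 311.25092518] [-3.14159258e+00  1.10922340e-04 -5.33448090e-02] 0.5373783904646626 [-2.26519978e-01  1.59341800e-01  1.86455800e+00 -2.11776994e-05
  1.11780213e+00  1.39763043e+00]
```

```bash
python3 -m inch '[{"travel":[0.009,-0.036,0],"turn":0},{"travel":[0.018,-0.072,0],"turn":0},{"travel":[0.026,-0.108,0],"turn":0},{"travel":[0.035,-0.144,0],"turn":0},{"travel":[0.044,-0.18,0],"turn":0},{"travel":[0.047,-0.194,0.01],"turn":0},{"travel":[0.047,-0.194,0.02],"turn":0},{"travel":[0.047,-0.194,0.02],"turn":0}]'
python3 -c "
from h import *
s=robot.sense();print(s['t'],s['eef_pos'],s['orientation'],s['gripper_width'],s['force'])
p,d,i=shot('wrist','w1');print(i);shot('top','top1');shot('scene','scene1')
"
```

```text
t: 2.1
eef_pos: [531.0, 111.3, 288.9]
orientation: [3.141, 0.003, -0.051]
force: [-0.6, 0.3, 0.2]
gripper_width: 0.53
2.1 [530.97455191 111.29590306 288.94498377] [ 3.14066492  0.00347033 -0.05136714] 0.5304702453800346 [-0.59865798  0.29444201  0.18373184]
{'vertical_fov': 65.70646984690485, 'cx': 255.15648687365737, 'cy': 189.14768135773664, 'extrinsics': array([[-5.14408948e-02, -9.52774099e-01, -2.99291413e-01,
         6.06940029e+02],
       [-9.98676005e-01,  4.91567546e-02,  1.51608250e-02,
         1.07168124e+02],
       [ 2.67353139e-04,  2.99675040e-01, -9.54041298e-01,
         4.30533019e+02],
       [ 0.00000000e+00,  0.00000000e+00,  0.00000000e+00,
         1.00000000e+00]])}
```

View pics/w1.png

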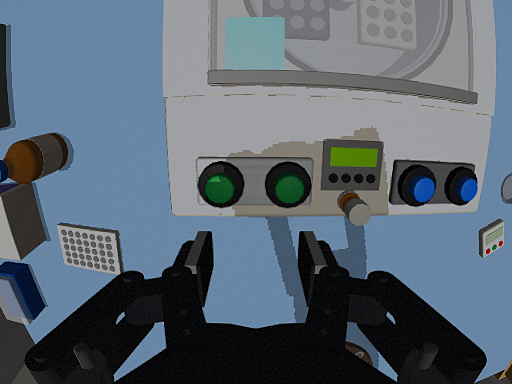

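View pics/scene1.png

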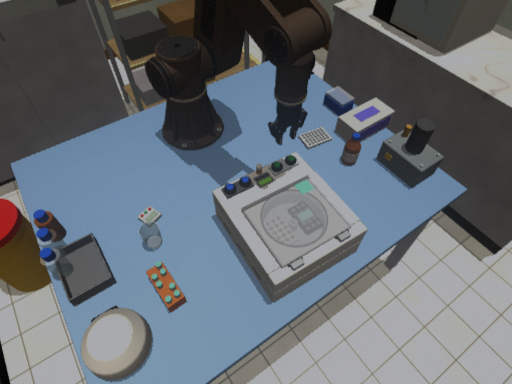

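The wrist view shows the green caps at about (219,184) and (289,184), the fingers at (200,265) and (310,265), and the vial at (354,207). I'll cast the fisheye rays for the caps and finger tips.

```bash
cat >> h.py <<'E'
def fray(E,k,u,v,z):
    f=192/np.tan(np.radians(k[0])/2); a=np.array([u-k[1],v-k[2]]); r=np.hypot(*a);t=r/f
    q=E[:3,:3]@np.array([*(a/r*np.sin(t)),np.cos(t)]); return E[:3,3]+q*(z-E[2,3])/q[2]
E
python3 - <<'E'
from h import *
a=np.load('pics/w1.npz');hsv=cv2.cvtColor(a['p'],cv2.COLOR_RGB2HSV)
for c,lo,hi in(('g',(55,130,40),(85,255,255)),('b',(105,160,60),(125,255,255))):
    m=cv2.inRange(hsv,lo,hi);N,L,S,C=cv2.connectedComponentsWithStats(m)
    for j in range(1,N):
        if 200<S[j,4]: print(c,S[j],C[j].round(1),fray(a['E'],a['k'],*C[j],192).round(1),'d',a['d'][int(C[j][1]),int(C[j][0])])
c=a['p'][150:330,150:360,::-1];cv2.imwrite('pics/w1c.png',cv2.resize(c,None,fx=3.3,fy=3.3,interpolation=2))
d=a['d'][225:310:6,180:330:6];print(d.round(0).astype(int))
E
```

```text
g [205 173  29  30 648] [219.  188.5] [534.2 141.4 192. ] d 250.44072
g [275 173  29  31 648] [289.2 188.8] [530.9  82.2 192. ] d 249.94946
b [413 176  22  26 445] [423.3 188.8] [524.3 -47.5 192. ] d 250.1376
b [460 177  17  25 318] [468.1 189.1] [ 521.  -106.4  192. ] d 251.69656
[[470 470 471 470 470 471 469 471 470 470 471 469 470 469 469 470 471 470
  471 469 470 470 471 469 470]
 [475 474 472 150 148 150 473 474 473 475 472 472 473 472 473 473 473 473
  473 473 150 149 149 475 473]
 [476 477 478 142 142 150 475 476 477 478 478 477 475 477 476 475 477 476
  477 475 150 143 142 477 478]
 [480 146 144 136 135 146 477 481 480 480 479 477 479 478 479 479 479 480
  479 481 149 137 137 144 144]
 [138 139 130 131 131 146 483 482 482 483 483 483 483 482 484 482 482 483
  483 484 149 131 131 130 138]
 [133 133 125 125 130 146 486 486 487 488 486 486 487 485 485 486 485 486
  487 486 150 129 127 126 133]
 [128 119 120 120 130 147 489 489 490 490 490 489 490 489 490 490 490 490
  490 489 146 129 120 120 120]
 [111 113 117 119 130 146 492 494 494 493 495 493 493 494 494 494 495 493
  493 493 146 129 119 118 113]
 [109 109 120 119 127 145 498 497 497 498 497 498 498 497 497 498 498 497
  498 496 146 129 118 119 110]
 [106 106 106 119 128 501 502 500 501 501 500 499 501 502 502 500 500 502
  502 501 502 130 119 106 106]
 [103 102 101 121 127 505 504 506 506 506 505 503 505 505 506 504 505 505
  506 505 505 127 120 103 103]
 [ 97 100 100 120 128 509 509 509 510   0 508 511 507 510 509 510 509 509
  508 508 508 127 122  98  98]
 [ 88  88  88  87 123 511 514 513 514 514 513 513 514 513 514 511 513 514
  513 513 510 126  88  89  87]
 [ 84  85  86  85 125 517 519 518 519 517 517 517 516 518 517 516 518 518
  517 520 519 126  86  85  85]
 [ 82  83  84  82 523 523 524 522 521 524 522 522 521 522 522 522 521 523
  523 521 522 524  82  83  82]]
```

View pics/w1c.png

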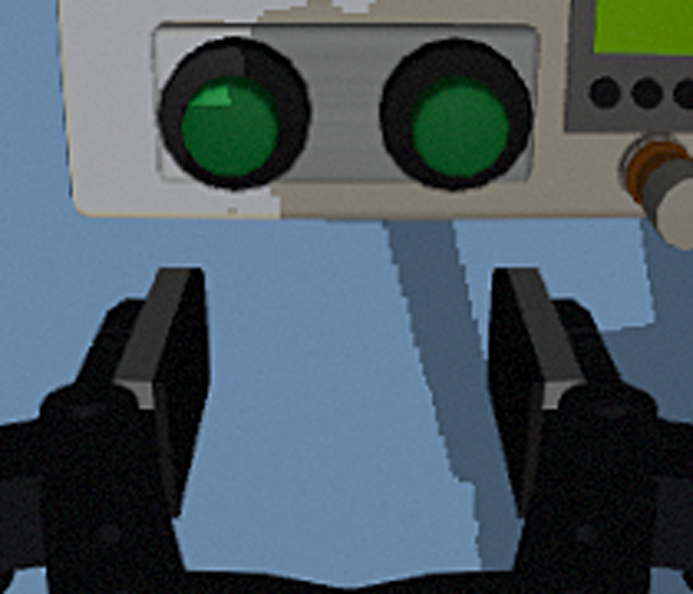

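```bash
python3 - <<'E'
from h import *
a=np.load('pics/w1.npz');E=a['E'];k=a['k']
f=192/np.tan(np.radians(k[0])/2)
def pt(u,v,d):
    b=np.array([u-k[1],v-k[2]]);r=np.hypot(*b);t=r/f
    q=np.array([*(b/r*np.sin(t)),np.cos(t)]);return E[:3,:3]@(q*d/q[2])+E[:3,3]
D=a['d']
for y in (229,231,233,236,240,244,250,256,262): print(y,D[y,183:216:2].round(0).astype(int),D[y,296:332:2].round(0).astype(int))
for n,u,v,d in(('Lout',199,232,150),('Lin',211,232,150),('Rin',299,232,150),('Rout',312,232,150),('Lbackout',183,241,146)): 
    p=pt(u,v,d);dd=p-[531,111.3,288.9];y=-0.052
    print(n,p.round(1),'along machine',(dd[0]*np.cos(y)+dd[1]*np.sin(y)).round(1),(-dd[0]*np.sin(y)+dd[1]*np.cos(y)).round(1))
E
```

```text
229 [472 472 472 470 473 471 473 473 472 471 472 471 473 469 471 473 471] [473 473 471 472 473 471 473 472 472 473 472 472 472 472 471 472 471 472]
231 [473 474 472 473 473 473 473 472 150 150 149 149 149 149 473 473 473] [473 472 150 149 150 149 149 149 149 473 474 475 473 474 473 474 473 474]
233 [475 474 474 474 473 473 475 147 147 147 147 147 147 147 152 475 474] [474 474 149 147 147 148 147 147 147 476 474 475 472 474 474 476 474 474]
236 [476 477 476 477 477 474 475 144 144 143 143 146 144 146 152 476 474] [476 477 149 145 143 144 144 144 144 144 476 476 476 476   0 475 477 476]
240 [479 477 478 146 147 148 138 140 140 140 140 140 139 146 153 479 477] [478 477 149 142 138 141 141 140 140 139 140 148 146 146 479 477 477 478]
244 [145 144 144 144 143 136 135 135 135 134 135 136 137 143 149 478 479] [479 480 149 143 139 135 135 135 134 134 136 135 143 144 143 143 479 480]
250 [138 137 138 137 130 129 130 130 130 130 130 131 137 143 149 155 483] [486 157 149 142 137 130 129 128 129 130 130 130 130 138 138 138 138 137]
256 [131 132 132 124 126 124 126 125 125 126 126 132 137 143 149 156 487] [486 155 149 140 135 130 126 125 125 126 125 123 125 124 131 132 132 133]
262 [128 120 119 120 120 120 120 120 119 122 128 133 137 142 148 155 491] [488 152 146 140 135 129 125 120 120 120 120 120 120 121 121 128 127 128]
Lout [542.5 139.4 294. ] along machine 10.1 28.6
Lin [542.3 133.1 294. ] along machine 10.2 22.3
Rin [540.   88.1 294. ] along machine 10.2 -22.7
Rout [539.5  81.3 294. ] along machine 10.1 -29.5
Lbackout [540.1 147.2 299.1] along machine 7.2 36.3
```

```bash
python3 -m inch '[{"travel":[0.002,-0.001,0],"turn":0},{"travel":[0.002,-0.001,0.015],"turn":0},{"travel":[0.002,-0.001,0.03],"turn":0},{"travel":[0.002,-0.001,0.045],"turn":0},{"travel":[0.002,-0.001,0.06],"turn":0},{"travel":[0.002,-0.001,0.07],"turn":0},{"travel":[0.002,-0.001,0.075],"turn":0},{"travel":[0.002,-0.001,0.075],"turn":0}]' -0.26
python3 - <<'E'
from h import *
s=robot.sense();print(s['t'],s['eef_pos'],s['orientation'],s['gripper_width'],s['force'])
p,d,i=shot('wrist','w2');shot('scene','scene2')
c=p[120:330,130:370,::-1];cv2.imwrite('pics/w2c.png',cv2.resize(c,None,fx=2.8,fy=2.8,interpolation=2))
E
```

```text
t: 2.92
eef_pos: [534.0, 111.4, 215.8]
orientation: [3.141, 0.001, -0.054]
force: [-1.1, 0.5, -0.0]
gripper_width: 0.632
2.9167 [534.022717   111.38496956 215.75673013] [ 3.14136498e+00  1.04625844e-03 -5.39009717e-02] 0.631671829993787 [-1.11672688  0.49974485 -0.04832495]
```

View pics/w2c.png

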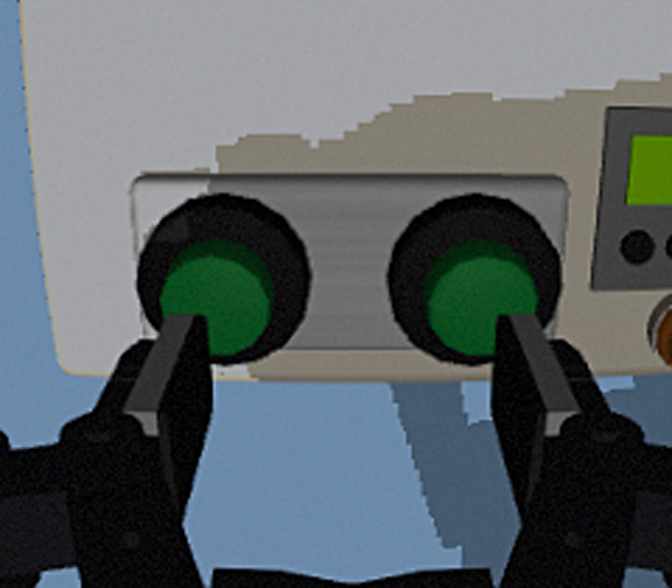

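```bash
python3 - <<'E'
from h import *
a=np.load('pics/w2.npz');E=a['E'];k=a['k']
f=192/np.tan(np.radians(k[0])/2)
def pt(u,v,d):
    b=np.array([u-k[1],v-k[2]]);r=np.hypot(*b);t=r/f
    q=np.array([*(b/r*np.sin(t)),np.cos(t)]);return E[:3,:3]@(q*d/q[2])+E[:3,3]
D=a['d'];print(D[233:239:2,184:210:2].round(0).astype(int))
for c in (160,205,498,532): print(c,pt(130+c/2.8,120+318/2.8,149).round(1))
# cap top ellipse extremes
for n,u,v in(('Lleft',160,298),('Lright',271,298),('Rleft',427,298),('Rright',538,298)): print(n,fray(E,k,130+u/2.8,120+v/2.8,192).round(1))
E
```

```text
[[193 194 183 146 146 146 148 148 146 146 182 182 181]
 [195 194 143 144 144 145 144 146 146 147 153 182 183]
 [208 195 142 142 142 142 143 143 143 147 153 183 183]]
160 [545.5 145.5 222.1]
205 [545.2 137.  222. ]
498 [542.3  83.7 222. ]
532 [541.9  77.3 222. ]
Lleft [536.2 153.3 192. ]
Lright [535.3 128.4 192. ]
Rleft [533.4  94.4 192. ]
Rright [531.7  69.6 192. ]
```

Both pads are over their caps, with the tips about 6 mm above the TCP height. I'll lower to just about contact.

```bash
python3 -m inch '[{"travel":[0,0,0.01],"turn":0},{"travel":[0,0,0.02],"turn":0},{"travel":[0,0,0.026],"turn":0},{"travel":[0,0,0.029],"turn":0},{"travel":[0,0,0.031],"turn":0},{"travel":[0,0,0.031],"turn":0},{"travel":[0,0,0.031],"turn":0},{"travel":[0,0,0.031],"turn":0}]'
python3 - <<'E'
from h import *
s=robot.sense();print(s['t'],s['eef_pos'],s['orientation'],s['gripper_width'],s['force'],s['moment'])
p,d,i=shot('wrist','w3')
c=p[120:330,130:370,::-1];cv2.imwrite('pics/w3c.png',cv2.resize(c,None,fx=2.8,fy=2.8,interpolation=2))
E
```

```text
t: 3.68
eef_pos: [533.8, 111.8, 185.1]
orientation: [3.141, 0.001, -0.053]
force: [-2.2, -0.2, 3.8]
gripper_width: 0.627
3.6833 [533.84342967 111.81656475 185.10054826] [ 3.14136846e+00  9.39118302e-04 -5.30436812e-02] 0.627410225416946 [-2.19699973 -0.24607203  3.84572992] [-0.03398249  0.52594201  0.01783058]
```

View pics/w3c.png

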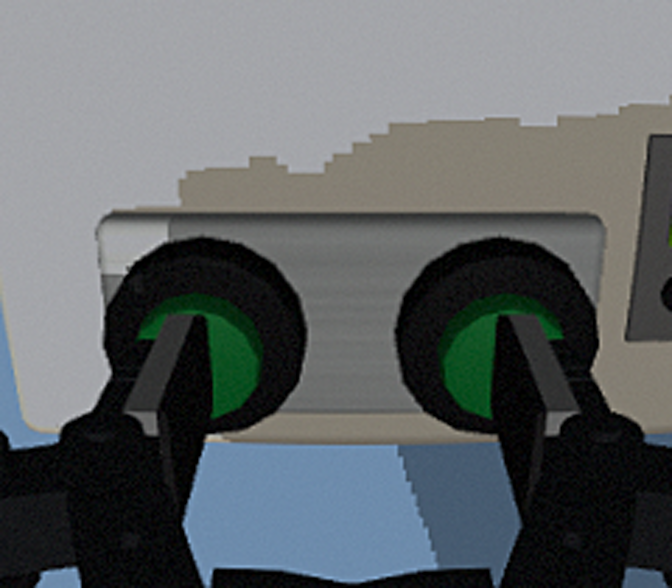

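Both pads touch their caps, at roughly (180,318) and (520,318) in the crop, and the force is 3.8 N. Now I press fully.

```bash
python3 -m inch '[{"travel":[0,0,0.002],"turn":0},{"travel":[0,0,0.004],"turn":0},{"travel":[0,0,0.005],"turn":0},{"travel":[0,0,0.0055],"turn":0},{"travel":[0,0,0.0055],"turn":0},{"travel":[0,0,0.0055],"turn":0},{"travel":[0,0,0.0055],"turn":0},{"travel":[0,0,0.0055],"turn":0}]'
python3 - <<'E'
from h import *
s=robot.sense();print(s['t'],s['eef_pos'],s['orientation'],s['gripper_width'],s['force'],s['moment'])
p,d,i=shot('wrist','w4')
cv2.imwrite('pics/w4b.png',p[:,:,::-1])
E
```

```text
t: 4.4
eef_pos: [534.2, 111.9, 181.8]
orientation: [-3.141, -0.001, -0.053]
force: [-15.2, -2.4, 42.8]
gripper_width: 0.629
4.4 [534.19368912 111.87399486 181.81771711] [-3.14142244e+00 -9.05703188e-04 -5.31340212e-02] 0.6286157883910846 [-15.17928619  -2.37490799  42.8235695 ] [-0.47898347  2.63599645  0.02149722]
```

View pics/w4b.png

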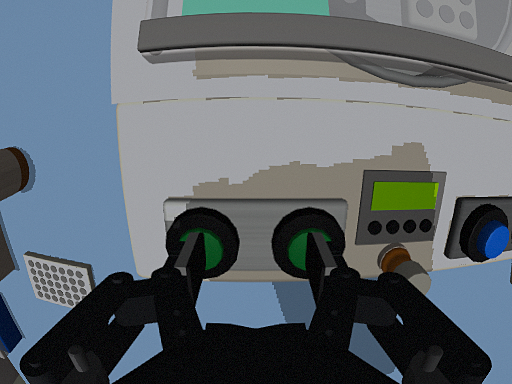

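The caps are bottomed at 43 N and the lid's front edge is already lifting, at the top of the picture. I'll ease off 0.5 mm and hold.

```bash
python3 -m inch '[{"travel":[0,0,-0.0005],"turn":0},{"travel":[0,0,-0.0005],"turn":0},{"travel":[0,0,-0.0005],"turn":0},{"travel":[0,0,-0.0005],"turn":0},{"travel":[0,0,-0.0005],"turn":0},{"travel":[0,0,-0.0005],"turn":0},{"travel":[0,0,-0.0005],"turn":0},{"travel":[0,0,-0.0005],"turn":0}]'
for i in 1 2 3; do python3 -m inch '[{"travel":[0,0,0],"turn":0},{"travel":[0,0,0],"turn":0},{"travel":[0,0,0],"turn":0},{"travel":[0,0,0],"turn":0},{"travel":[0,0,0],"turn":0},{"travel":[0,0,0],"turn":0},{"travel":[0,0,0],"turn":0},{"travel":[0,0,0],"turn":0}]'; done
python3 - <<'E'
from h import *
shot('scene','scene5');print(robot.sense()['t'])
E
```

```text
t: 5.12
eef_pos: [534.2, 111.9, 181.9]
orientation: [-3.141, -0.001, -0.053]
force: [-13.1, -2.0, 35.7]
gripper_width: 0.631
t: 5.78
eef_pos: [534.2, 111.9, 181.9]
orientation: [-3.141, -0.001, -0.053]
force: [-13.0, -2.7, 36.0]
gripper_width: 0.63
t: 6.45
eef_pos: [534.2, 111.9, 181.9]
orientation: [-3.141, -0.001, -0.053]
force: [-12.6, -1.5, 35.4]
gripper_width: 0.632
t: 7.12
eef_pos: [534.2, 111.9, 181.9]
orientation: [-3.141, -0.001, -0.053]
force: [-12.6, -2.1, 36.0]
gripper_width: 0.629
7.1667
```

View pics/scene5.png

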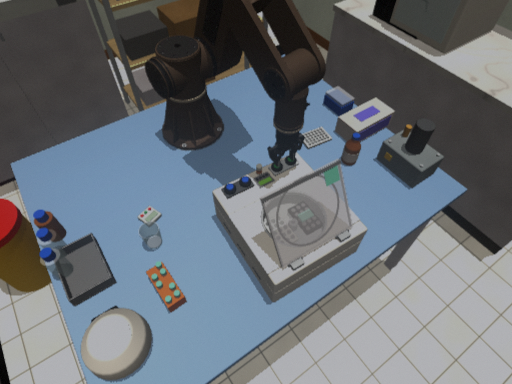

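The lid is partly up: its front edge runs from (262,200) to (340,165), clear of the gripper. I keep holding.

```bash
for i in 1 2 3 4 5 6; do python3 -m inch '[{"travel":[0,0,0],"turn":0},{"travel":[0,0,0],"turn":0},{"travel":[0,0,0],"turn":0},{"travel":[0,0,0],"turn":0},{"travel":[0,0,0],"turn":0},{"travel":[0,0,0],"turn":0},{"travel":[0,0,0],"turn":0},{"travel":[0,0,0],"turn":0}]' | grep force; done
python3 - <<'E'
from h import *
shot('scene','scene6');print(robot.sense()['t'])
E
for i in 1 2 3 ; do python3 -m inch '[{"travel":[0,0,0],"turn":0},{"travel":[0,0,0],"turn":0},{"travel":[0,0,0],"turn":0},{"travel":[0,0,0],"turn":0},{"travel":[0,0,0],"turn":0},{"travel":[0,0,0],"turn":0},{"travel":[0,0,0],"turn":0},{"travel":[0,0,0],"turn":0}]' | grep force; done
python3 - <<'E'
from h import *
p,_,_=shot('scene','scene7');print(robot.sense()['t'])
a=cv2.imread('pics/scene6.png')
df=np.abs(a.astype(int)-p[:,:,::-1]).max(2)[130:290,200:370];print((df>40).sum())
cv2.imwrite('pics/s7.png',cv2.resize(p[100:290,190:390,::-1],None,fx=3,fy=3,interpolation=2))
E
```

```text
force: [-13.0, -3.5, 35.2]
force: [-13.0, -2.1, 35.5]
force: [-12.9, -2.4, 35.6]
force: [-13.5, -2.1, 35.1]
force: [-14.1, -2.7, 35.7]
force: [-13.1, -2.8, 34.6]
11.2167
force: [-13.1, -1.5, 35.8]
force: [-12.7, -1.8, 36.1]
force: [-13.6, -2.1, 35.5]
13.2667
0
```

View pics/s7.png

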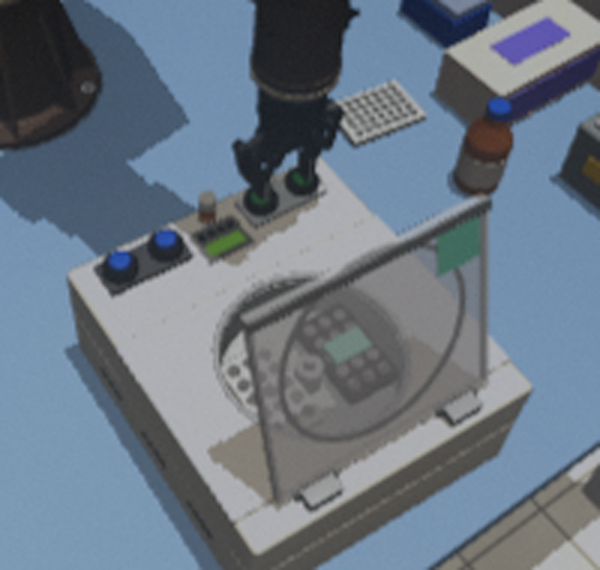

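The lid is at rest and upright. Before letting go I'll check its angle from depth.

```bash
python3 - <<'E'
from h import *
a=np.load('pics/scene7.npz');E=a['E'];k=a['k'];f=192/np.tan(np.radians(k[0])/2)
def P(u,v):
    d=np.median(a['d'][v-1:v+2,u-1:u+2]);return (E@[(u-k[1])/f*d,(v-k[2])/f*d,d,1])[:3].round(0)
for u,v in((345,170),(342,185),(343,182),(300,190),(280,202),(275,206),(283,262),(278,240),(350,225)):print(u,v,P(u,v))
E
```

```text
345 170 [790. 110. 392.]
342 185 [805.  96. 351.]
343 182 [802. 100. 358.]
300 190 [773. -36. 392.]
280 202 [ 775. -103.  394.]
275 206 [ 777. -120.  393.]
283 262 [ 843. -129.  193.]
278 240 [ 813. -131.  281.]
350 225 [860. 123. 185.]
```

The front edge is at z≈393 and about 75 mm ahead of the hinge, so the tilt is about 1.24 rad: fully open. I'll lift straight up, then back off.

```bash
python3 -m inch '[{"travel":[0,0,-0.005],"turn":0},{"travel":[0,0,-0.015],"turn":0},{"travel":[0,0,-0.03],"turn":0},{"travel":[0,0,-0.05],"turn":0},{"travel":[0,0,-0.07],"turn":0},{"travel":[0,0,-0.09],"turn":0},{"travel":[0,0,-0.105],"turn":0},{"travel":[0,0,-0.11],"turn":0}]'
python3 -m inch '[{"travel":[-0.005,0,0],"turn":0},{"travel":[-0.015,0,0],"turn":0},{"travel":[-0.03,0,0],"turn":0},{"travel":[-0.045,0,0],"turn":0},{"travel":[-0.055,0,0],"turn":0},{"travel":[-0.06,0,0],"turn":0},{"travel":[-0.06,0,0],"turn":0},{"travel":[-0.06,0,0],"turn":0}]'
python3 - <<'E'
from h import *
p,_,_=shot('scene','scene8');w,_,_=shot('wrist','w8');s=robot.sense();print(s['t'],s['force'],abs(s['qd']).max())
cv2.imwrite('pics/c8.png',np.hstack([cv2.resize(p[140:290,200:370,::-1],(400,353)),cv2.resize(w[:,:,::-1],(400,353))]))
E
```

```text
t: 13.93
eef_pos: [535.4, 112.1, 292.8]
orientation: [-3.141, -0.004, -0.053]
force: [0.9, 0.6, -0.7]
gripper_width: 0.629
t: 14.6
eef_pos: [474.5, 115.1, 290.2]
orientation: [-3.142, -0.0, -0.053]
force: [0.4, -0.1, -0.6]
gripper_width: 0.628
14.7 [ 0.32009815  0.08751254 -0.33774529] 0.003226737885355405
```

View pics/c8.png

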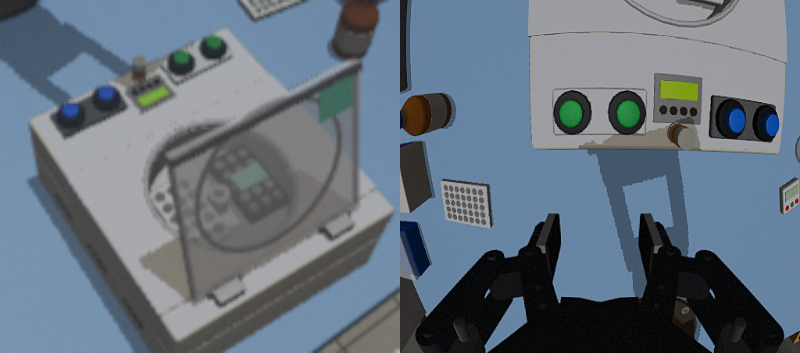

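View pics/scene8.png

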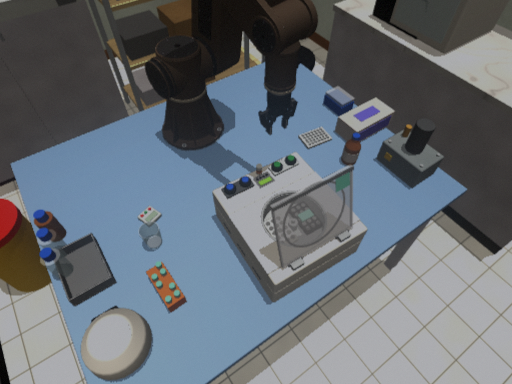

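The lid stands open, all the caps are up, the loose things are where they were, and the robot is clear. Handing in.

```bash
python3 -c "
from rig import robot
print(robot.job_done())"
```

```text
the job is handed in; nothing more can be done
None
```

The lid is open. I found the green pair on the machine's left half, put one fingertip on each cap and pressed both down to their stops. I held them from t≈4 s until the lid had stood still for at least 2 s, then lifted straight up and backed off. I handed the job in at about 14.7 s; no verdict is reported.

- **Lid:** just before release I measured it at about 1.24 rad from the depth image. It looked unchanged after I moved clear.
- **Buttons:** all four looked up in the final pictures. Joint values can't be read directly, so this is by eye.
- **Loose things:** by eye, they look where they were in the first pictures.
- **Robot:** at rest and touching nothing, with the tool force near zero.
- **Push force:** it peaked at a measured 43 N, because the caps reached their stops about 1.5 mm sooner than I had estimated. I eased off and held about 36 N. The fingertips took that load, not the gripper's body, and it is far below the 120 N wrist limit.

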